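# Line up a hinge bow with its stand and hold it for the pin

## Robot

A 7-joint arm with a two-finger parallel gripper is mounted at the origin on a cart in front of the work surface, level with it; the furniture and walls round the work are solid. World frame = base frame: x ahead of the robot, y to its left, z up, the work surface at z = 0. Lengths are in m, angles in degrees, forces in N, time in s.
With the tool pointing down it reaches from about 0.425 to 0.875 m from the base axis. Payload 4.7 kg.
Tool frame: the origin (TCP) lies at the very end of the fingers, on their centre line; the grasp point (between the pads) lies 19 mm behind it; z points along the fingers, y is the direction in which the jaws open and shut (so a half turn about z gives the same grasp; the last joint's range is limited). The gripper opens to 87 mm and grips with 3 to 60 N. Pads are 19 mm wide; open, the fingers measure 117 mm over their backs; the gripper's body (75 mm by 190 mm) begins 51 mm behind the grasp point.
Start: joints at [72.084, 18.392, -4.016, 83.108, 1.295, 78.541, -3.26], TCP at [0.209, -0.616, 0.223] pointing down, gripper open.
Joint ranges: [-163.93, 163.93], [-17.29, 119.83], [-79.2, 71.16], [3.27, 140.29], [-89.18, 269.18], [5.43, 117.66], [-154.24, 154.24]. Speed limits (degrees/s): [147.25, 147.25, 180, 180, 180, 180, 180].

## Interface

Orientations are given as [roll, pitch, yaw] about the fixed x, y, z axes, in that order (R = Rz(yaw) Ry(pitch) Rx(roll)).
In Python, from cell import monitor, read_camera, camera_info, env, look_for gives the robot as it stands.
- The arm moves only by the tool servo_tool, never from a script. Its argument "commands" is one flat list of numbers, 6 for each row, row after row: the shift along the tool's x, y, z in mm, then the turn, a rotation vector about the tool's x, y, z in degrees. A call has 1 to 10 rows; each row shifts and turns the commanded pose from where the row before left it, along the tool's axes as they then stand; what a row does not reach is not made up. A row lasts 1/10 s, in which the tool goes at most 50 mm and 8.59 degrees, less where a joint would pass 70% of its speed; a pose out of reach is approached as far as the arm can. A call is refused whole if a number of a shift passes 50 or a number of a turn 8.59, either way. A call with a gripper value outside its range is refused whole. "jaw" is the finger opening in mm, from 0 to 87, set as the call begins (left out, the last holds). The fingers move at their own pace and stop on an object; "newtons" is the grip in N (left out, the last holds). Time passes only in rows, so rows that do not move let the fingers close. It gives the time, the measured TCP pose, the force and the opening at its end, in the units of the state.
- monitor.get_obs(): the state, without advancing time (a new reading comes with each control period).
- read_camera(name): name is "side" or "top" or "wrist"; returns (picture, depth): 420x560x3 uint8, red, green, blue; 420x560 float32, m along the optical axis (not along the pixel's ray), 0 where there is no reading.
- camera_info(name): a dict with "camera_matrix" (3x3 intrinsics, pixels), "k1" (the pictures are not rectified: a ray, as slopes to the right and down, at radius r is drawn at 1 + k1 r^2 times it, then the intrinsics apply), "R" (3x3) and "t" (3): a world point X has camera coordinates R X + t; the wrist camera has in their place "T_tool_cam" (4x4, takes a point from camera to tool coordinates, whose origin is the TCP and whose axes are the flange's). Camera axes: x right, y down, z forward; pixel columns grow to the right and rows downward; lengths in m; the calibration is good to about 2 mm. A picture is of the moment at which its call begins: read the wrist's pose just before it. camera_info takes no time and is no camera call.
- env.sign_off(): hands the job in, once; it reports no verdict.
Trained networks look in the newest picture that a camera, given by its name, has taken for a name from the list of things; names that differ only in an ending like _2 or _b are one class to them, and where a whole thing is asked for, a point or a joint stands for the part that bears it (a point fixed in the world has none). Each returns a list of dicts, best first, with "conf" (0 to 1); they miss things now and then, are a little off and sometimes report something else, mostly with a low value. They report only what shows in the picture. A call takes as long as a camera call. They do not tell look-alikes from the thing itself.
- look_for(camera, label): "box" ([left, top, width, height] in pixels, round what is visible of it).
The state is a dict: "time_s": time; "qpos": joint angles; "joint_velocities": joint speeds; "effort": joint torques, N m; "tool_pos": TCP position; "tool_rot": TCP orientation; "force": force on the tool from outside, world axes, zero at the start; "wrist_torque": the same for the moment, N m; "grip_width": finger opening in m.
Only numpy, scipy, OpenCV 4.12 (cv2) and the standard library are available. Lean on these libraries where they do the work, as an engineer would, in place of code of your own. Each camera call takes 0.05 s, during which the arm holds its last target.

## Task

Pick up the loose upper bow by its green grip and lower it, knuckle between the two brass knuckles of the blue-posted hinge stand, onto the stand's sprung gauge foot until the gauge is pressed 8 mm down, to its red mark, so that the three knuckle holes line up and the hinge pin could be pushed straight through. Do it gently, leave the other things where they are, and finish still gripping the bow, holding it steady in line (do not let go; nobody has fitted the pin yet).

Things in the scene. Friction and masses are not known exactly. Their poses are not given: they have to be found in the camera images.
- upper_bow: Loose hinge leaf, 90-175 g: flat steel plate (x -45..35, y -25..25, z 0..8 mm), one brass knuckle tube along y (18 mm outside, hole 10, 24 long) at its +x end, green grip block on top (x -20..20, y -8..8, z 8..46 mm), pinched across its 16 mm, along y. Origin: plate underside below the grip; x to the knuckle, z up. Starts flat on the worktop, yaw within 0.7 rad of +x away from the robot.
- bow_eye (a point): Centre of the bow's knuckle hole: 50 mm in x and 9 mm up in z from the bow's origin; axes as the bow's, the hole runs along y.
- bow_grip (a point): Middle of the good gripping zone in the green grip block, 34 mm above the plate's underside (the block's top is at 46 mm, the plate's top at 8 mm).
- hinge_stand: Fixed stand: aluminium base 150x84x12 mm (x -73..77), two blue posts with brass knuckles (18 mm outside, hole 10, 12 long along y), 30 mm gap between them, open above. Origin: on the worktop under the gauge foot; x to the knuckles (away from the robot, yaw within 0.3 rad), z up. Bow fits x same way, its origin straight above this one, underside 66 mm up. White scale at x -58, 51 mm high.
- stand_eye (a point): Midpoint between the stand's two knuckles on their common hole axis: 50 mm in x and 75 mm up from the stand's origin; axes as the stand's, the holes run along y. bow_eye belongs here. The tops of the knuckles are 84 mm up.
- gauge (a joint): Sprung gauge foot, reads how far it is pressed down, m: 0 free (round black pad, 24 mm across, top 74 mm above the worktop), 0.008 with its red pointer at the red mark (holes in line), 0.014 at the lower stop. Spring 0.75 N to start, 3.75 N at the mark, 0.375 N per mm: more than the bow's weight, so a bow let go rises.
- gauge_foot (a point): Centre of the top of the gauge foot's pad, at the stand's x = 0, y = 0; 74 mm above the worktop when free, sinks with the foot; it touches the bow's underside right below the grip.
- microscope: Large fixed microscope right of the work. Head hangs low in front of the robot (x 0.15 to 0.4, y -0.2 to -0.05 m, up to 0.2 m high); its arm rises to 0.42 m at x 0.48, y -0.1, then slopes down to a foot at x 0.86, y 0.23. Go over or round it; all the work is on its left (+y). Origin at its own reference point on the worktop.
- parts_tray: small white open tray 56x80x34 mm with the steel hinge pin lying in it; a bystander behind the work, origin under its centre
- cast_a: yellow plaster jaw cast 51x66x31 mm, a bystander behind the work, origin under its centre
- jar_a: white jar with a green lid, 59 mm across, 40 mm high, a bystander behind the work, origin under its centre
- cast_b: green plaster jaw cast 51x66x31 mm, a bystander to the left of the work, origin under its centre
- pliers_a: small pliers with red handles, lying, 133 mm long, 12 mm high, a bystander to the left, origin under their centre
Things that resemble listed ones, but are neither listed nor needed, are in the scene too. Leave any brown or orange look-alike of the upper_bow alone.

How it is judged (in metres and radians):
On the way, in this order (a step that is already met when the one before it is completed fails the run):
1. the bow is lifted clear of the worktop in the gripper (height (world z) of upper_bow above 0.03 m and contact force between upper_bow and the fingers above 1 N), for 0.2 s.
2. the bow, held in the gripper, is lowered onto the gauge foot and presses it down (value of joint gauge above 0.003 m and contact force between upper_bow and gauge above 0.3 N and contact force between upper_bow and the fingers above 1 N), for 0.2 s.
At the end, for the whole second after the job is handed in: The bow is still gripped and still; its knuckle stands between the stand's knuckles with the holes in line within 3 mm fore-aft and in height, 4 mm along the axis and 0.1 rad, and the bow holds the gauge foot down at 8 mm within 3 mm (value of joint gauge between 0.005 and 0.011 m and x of bow_eye in the frame of stand_eye between -0.003 and 0.003 m and z of bow_eye in the frame of stand_eye between -0.003 and 0.003 m and y of bow_eye in the frame of stand_eye between -0.004 and 0.004 m and angle between the y axis of bow_eye and the y axis of stand_eye, either way round below 0.1 rad and contact force between upper_bow and gauge above 1 N and contact force between upper_bow and the fingers above 1 N and linear speed of upper_bow below 0.01 m/s); the arm keeps its last pose, push and grip.
It fails at once if a bystander is pushed more than 20 mm (distance of any of parts_tray, cast_a, jar_a, cast_b, pliers_a from where it was at the start of the episode above 0.02 m).
It fails at once if the bow is forced against the stand with more than 30 N (contact force between upper_bow and hinge_stand above 30 N).
It also fails if it takes over 54 s, if anything falls off the work surface, if the arm or the gripper's body presses on something with over 40 N, if the wrist force passes 120 N, or if a joint passes its speed limit or range.

## Working session

There is one attempt and no reset: what is moved stays moved. The work goes in short steps, Python scripts to look and compute and a tool call to move; the robot and the scene stay as the last step left them, time stands still between calls to the robot, and variables do not carry over. Pictures are saved under pics/ and viewed, and the job is handed in when it is done.

Besides the shell and the picture viewer there is one more tool, called after ">>>" as name(argument=value, ...) on one line, values as JSON. servo_tool: Moves the arm, as the interface text tells. Its arguments: {"type":"object","properties":{"commands":{"type":"array","items":{"type":"number"}},"jaw":{"type":"number"},"newtons":{"type":"number"}},"required":["commands"]}

```bash
ls; mkdir -p pics; python3 - <<'E'
from cell import monitor, read_camera, camera_info, env, look_for
import cv2,numpy as np
o=monitor.get_obs();print(o)
for n in ("side","top"):
    p,d=read_camera(n);cv2.imwrite(f"pics/{n}0.png",p[:,:,::-1]);np.save(f"{n}0.npy",d)
    i=camera_info(n);print(n,i)
    for l in ("upper_bow","hinge_stand","bow_grip","gauge"):
        print(l,[(np.round(r["box"]).tolist(),round(r["conf"],2)) for r in look_for(n,l)])
print(camera_info("wrist"))
E
```

```text
pics
{'time_s': 0.0, 'qpos': array([72.082945  , 18.43821976, -4.01711976, 83.17481055,  1.29704705,
       78.53904777, -3.26115031]), 'joint_velocities': array([ 0.02053788, -0.05336738, -0.04777256, -0.02224469, -0.06362671,
        0.0617407 , -0.02199299]), 'effort': array([-1.53630954e-04, -4.91288245e+01, -4.03860016e-01, -3.12527204e+01,
       -6.37090998e-02,  4.38586471e-02,  1.72943287e-04]), 'tool_pos': array([ 0.20844867, -0.6150975 ,  0.22147204]), 'tool_rot': array([-1.79893284e+02,  7.17353289e-03,  1.87275747e+01]), 'force': array([0.17248287, 0.35505882, 0.5031516 ]), 'wrist_torque': array([-0.02253423, -0.04890826, -0.03957228]), 'grip_width': 0.08717946590274142}
side {'camera_matrix': array([[515.37829717,   0.        , 275.62001023],
       [  0.        , 515.37829717, 212.79366101],
       [  0.        ,   0.        ,   1.        ]]), 'k1': -0.10204639310970909, 'R': array([[-0.3231339 , -0.94622931, -0.01531584],
       [-0.7897159 ,  0.27853245, -0.54659717],
       [ 0.52147222, -0.16452892, -0.83725561]]), 't': array([0.41253113, 0.36985903, 1.32959847])}

[... 893 characters left out ...]
, 0.7), ([262.0, 136.0, 31.0, 34.0], 0.55)]
bow_grip [([194.0, 273.0, 21.0, 37.0], 0.79), ([257.0, 214.0, 27.0, 34.0], 0.66), ([384.0, 130.0, 21.0, 17.0], 0.5), ([306.0, 136.0, 22.0, 23.0], 0.28)]
gauge [([333.0, 216.0, 11.0, 3.0], 0.59)]
{'camera_matrix': array([[349.43004991,   0.        , 281.20636435],
       [  0.        , 349.43004991, 214.00849064],
       [  0.        ,   0.        ,   1.        ]]), 'k1': -0.006046692959066924, 'T_tool_cam': array([[-0.00122848, -0.95217785, -0.30554187,  0.0852769 ],
       [ 0.99999794, -0.00166375,  0.00116418, -0.00119372],
       [-0.00161685, -0.30553981,  0.95217793, -0.16256085],
       [ 0.        ,  0.        ,  0.        ,  1.        ]])}
```

View pics/side0.png

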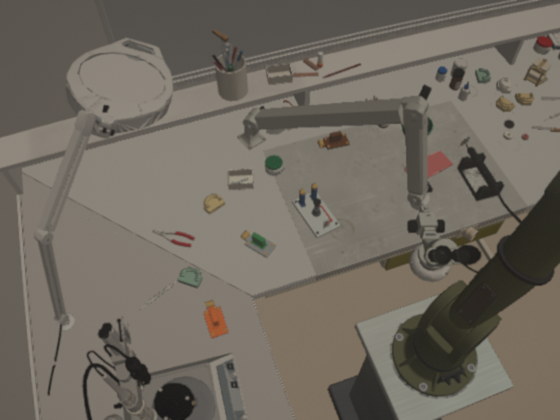

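View pics/top0.png

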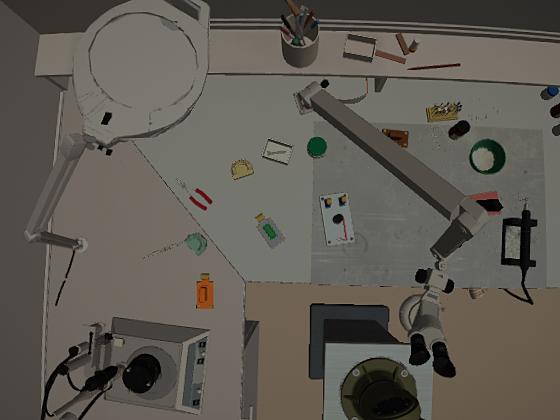

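```bash
python3 - <<'E'
import cv2,numpy as np
a=cv2.imread("pics/side0.png")[110:350,180:360];b=cv2.imread("pics/top0.png")[110:320,180:420]
cv2.imwrite("pics/s_c.png",cv2.resize(a,None,fx=2.5,fy=2.5,interpolation=2));cv2.imwrite("pics/t_c.png",cv2.resize(b,None,fx=2.8,fy=2.8,interpolation=2))
E
```

```text
(no output)
```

View pics/s_c.png

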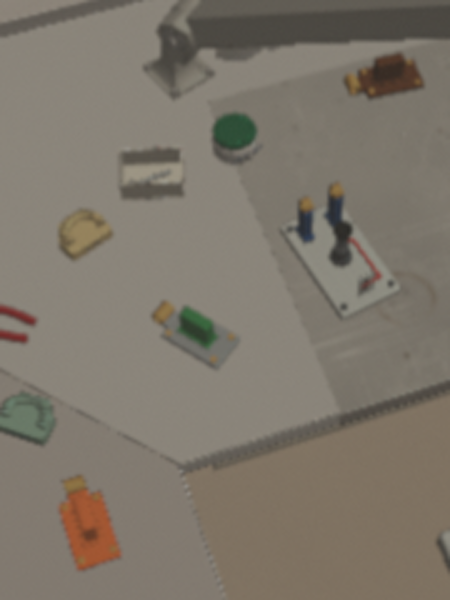

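View pics/t_c.png

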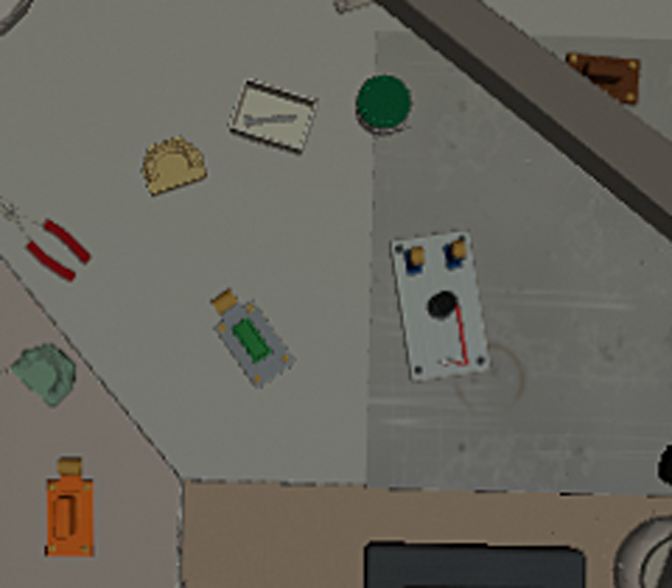

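Three look-alikes in the top picture: orange (204,290), brown (395,135) and grey steel with a green grip (268,230). Only the last matches the task's bow, and the enlarged crop confirms it. The stand is at about (336,218), with its pad at (337,218) and knuckles at (328,202) and (343,199). Next I'll turn these into coarse positions.

```bash
cat > h.py <<'E'
from cell import monitor, read_camera, camera_info, env, look_for
import cv2,numpy as np
from scipy.spatial.transform import Rotation as Ro
def RT(name,o=None):
    i=camera_info(name)
    if name=="wrist":
        T=np.eye(4);T[:3,:3]=Ro.from_euler("xyz",o["tool_rot"],degrees=True).as_matrix();T[:3,3]=o["tool_pos"]
        W=np.linalg.inv(T@i["T_tool_cam"]);return i,W[:3,:3],W[:3,3]
    return i,i["R"],i["t"]
def dist(i):return np.array([i["k1"],0,0,0,0.])
def px2z(name,uv,z,o=None):
    i,R,t=RT(name,o)
    n=cv2.undistortPoints(np.array(uv,float).reshape(-1,1,2),i["camera_matrix"],dist(i))[:,0]
    r=np.c_[n,np.ones(len(n))]@R; c=-R.T@t
    return c+r*((z-c[2])/r[:,2])[:,None]
def proj(name,X,o=None):
    i,R,t=RT(name,o)
    return cv2.projectPoints(np.array(X,float).reshape(-1,3),cv2.Rodrigues(R)[0],t,i["camera_matrix"],dist(i))[0][:,0]
E
python3 - <<'E'
from h import *
g=px2z("top",[(269.6,231.4)],.046)[0];k=px2z("top",[(260,216.8)],.018)[0]
print("bow",g,k,np.degrees(np.arctan2(*(k-g)[1::-1])))
e=px2z("top",[(327.9,201.8),(343.2,199.3)],.084);p=px2z("top",[(337.5,218.6)],.074)[0]
m=e.mean(0);print("stand",p,m,np.degrees(np.arctan2(*(m-p)[1::-1])),e)
E
```

```text
bow [0.46591347 0.32776447 0.046     ] [0.50883342 0.35901543 0.018     ] 36.059186749470626
stand [0.50554189 0.13854538 0.074     ] [0.55462695 0.14578558 0.084     ] 8.39080757461033 [[0.55058626 0.16685255 0.084     ]
 [0.55866765 0.12471861 0.084     ]]
```

>>> servo_tool(commands=[0, 0, -48, 0, 0, 0, 0, 0, -48, 0, 0, 0, 0, 0, -48, 0, 0, 0, 0, 0, -48, 0, 0, 0, 0, 0, -48, 0, 0, 0, 0, 0, -48, 0, 0, 0, 0, 0, -48, 0, 0, 0], jaw=60)

```text
time_s: 1.2
tool_pos: [0.2098, -0.6125, 0.5494]
tool_rot: [179.4, -0.3, 19.1]
force: [-2.7, -2.0, -1.2]
grip_width: 0.0601
```

>>> servo_tool(commands=[37, -26, 0, 0, 0, 0, 37, -26, 0, 0, 0, 0, 37, -26, 0, 0, 0, 0, 37, -26, 0, 0, 0, 0, 37, -26, 0, 0, 0, 0, 37, -26, 0, 0, 0, 0, 37, -26, 0, 0, 0, 0, 37, -26, 0, 0, 0, 0, 37, -26, 0, 0, 0, 0, 37, -26, 0, 0, 0, 0])

```text
time_s: 2.2
tool_pos: [0.4753, -0.247, 0.5456]
tool_rot: [179.5, -0.1, 18.7]
force: [0.4, 0.5, 0.3]
grip_width: 0.0598
```

>>> servo_tool(commands=[14, -46, 0, 0, 0, 0, 14, -46, 0, 0, 0, 0, 14, -46, 0, 0, 0, 0, 14, -46, 0, 0, 0, 0, 14, -46, 0, 0, 0, 0, 14, -46, 0, 0, 0, 0, 14, -46, 0, 0, 0, 0, 14, -46, 0, 0, 0, 0, 14, -46, 0, 0, 0, 0, 14, -46, 0, 0, 0, 0])

```text
time_s: 3.2
tool_pos: [0.4595, 0.2336, 0.5419]
tool_rot: [179.5, -0.1, 18.6]
force: [0.5, 0.4, -0.2]
grip_width: 0.06
```

>>> servo_tool(commands=[0, 0, 50, 0, 0, 0, 0, 0, 50, 0, 0, 0, 0, 0, 50, 0, 0, 0, 0, 0, 50, 0, 0, 0, 0, 0, 20, 0, 0, 0, 0, 0, 0, 0, 0, 0])

```text
time_s: 3.8
tool_pos: [0.4592, 0.2289, 0.3181]
tool_rot: [179.5, 0.3, 18.6]
force: [0.3, 0.4, 0.8]
grip_width: 0.0604
```

```bash
python3 - <<'E'
from h import *
o=monitor.get_obs();print(o["time_s"],o["tool_pos"],o["tool_rot"])
p,d=read_camera("wrist");cv2.imwrite("pics/w1.png",p[:,:,::-1]);np.savez("w1.npz",p=p,d=d,pos=o["tool_pos"],rot=o["tool_rot"])
E
```

```text
3.8 [0.45922889 0.22888787 0.31807184] [179.45841295   0.29446434  18.63970429]
```

View pics/w1.png

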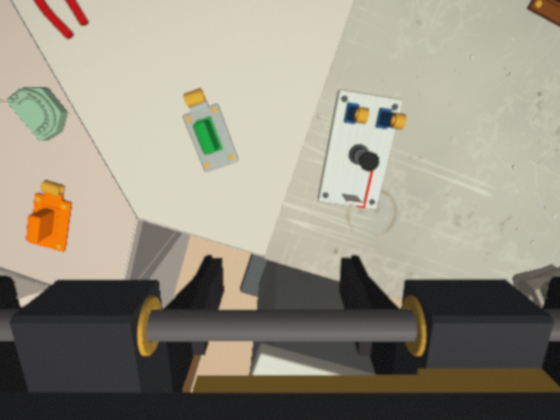

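The wrist picture shows the bow at (210,135) with its knuckle at (194,97), and the stand at (362,150). I'll enlarge both to pick features.

```bash
python3 - <<'E'
import cv2,numpy as np
a=cv2.imread("pics/w1.png")
cv2.imwrite("pics/w1b.png",cv2.resize(a[80:180,170:250],None,fx=6,fy=6,interpolation=2))
cv2.imwrite("pics/w1s.png",cv2.resize(a[80:220,310:420],None,fx=4.2,fy=4.2,interpolation=2))
E
```

```text
(no output)
```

View pics/w1b.png

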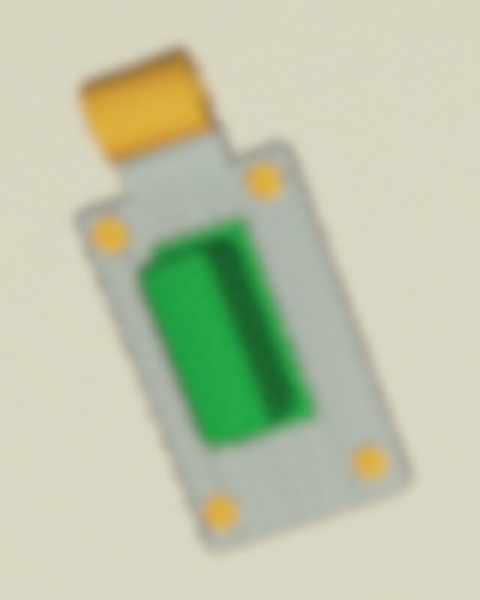

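View pics/w1s.png

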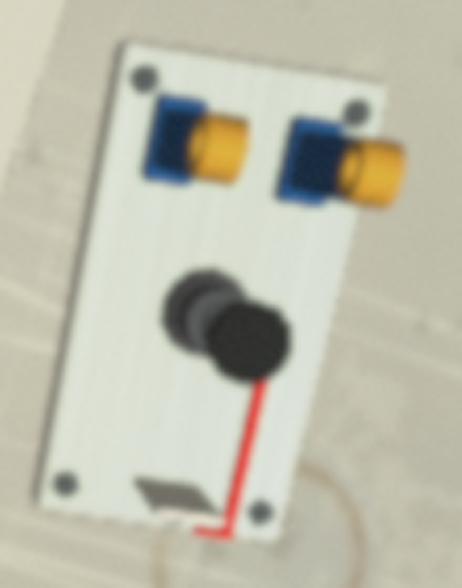

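```bash
python3 - <<'E'
from h import *
w=np.load("w1.npz");o={"tool_pos":w["pos"],"tool_rot":w["rot"]}
f=lambda L,s,ox,oy:[((x+.5)/s-.5+ox,(y+.5)/s-.5+oy) for x,y in L]
yaw=lambda v:np.degrees(np.arctan2(v[1],v[0]))
for L in ([(82,210),(287,138),(413,478),(210,552)],[(110,235),(264,181),(370,462),(220,513)]):
    c=px2z("wrist",f(L,6,170,80),.008,o)
    v=(c[0]+c[1]-c[2]-c[3])/2;y=(c[0]+c[3]-c[1]-c[2])/2
    u=v/np.linalg.norm(v)
    print("bow c",c.mean(0),"origin",c.mean(0)+.005*u,"len",np.linalg.norm(v),np.linalg.norm(y),"yaw",yaw(v),yaw(y)-90)
k=px2z("wrist",f([(148,103)],6,170,80),.016,o)[0];print("kn",k)
g=px2z("wrist",f([(148,268),(222,240),(280,418),(212,445)],6,170,80),.046,o);print("griptop",g,g.mean(0))
L=[(124,38),(388,88),(280,543),(38,503)]
c=px2z("wrist",f(L,4.2,310,80),.012,o)
v=(c[0]+c[1]-c[2]-c[3])/2;y=(c[0]+c[3]-c[1]-c[2])/2;u=v/np.linalg.norm(v)
print("stand orig",c.mean(0)-.002*u,np.linalg.norm(v),np.linalg.norm(y),yaw(v),yaw(y)-90)
L=[(144,78),(357,112),(261,512),(66,484)]
c=px2z("wrist",f(L,4.2,310,80),.012,o)
v=(c[0]+c[1]-c[2]-c[3])/2;y=(c[0]+c[3]-c[1]-c[2])/2;u=v/np.linalg.norm(v)
print("stand screws",c.mean(0)-.002*u,np.linalg.norm(v),np.linalg.norm(y),yaw(v),yaw(y)-90)
print("pad",px2z("wrist",f([(248,341)],4.2,310,80),.074,o))
print("kn",px2z("wrist",f([(218,149),(373,172)],4.2,310,80),.082,o))
# forearm px depth check
d=w["d"];print("depth bow plate, table, pad",d[165,220],d[100,280],d[161,369])
E
```

```text
bow c [0.46694108 0.32694115 0.008     ] origin [0.47097927 0.32988954 0.008     ] len 0.0775955463525887 0.04857150022459089 yaw 36.13408660360096 37.53227408727014
bow c [0.46605983 0.32835353 0.008     ] origin [0.47006253 0.33134992 0.008     ] len 0.0638857269825595 0.03604594777140976 yaw 36.81820860793979 36.89151174382029
kn [0.51046412 0.35901788 0.016     ]
griptop [[0.48182608 0.3448162  0.046     ]
 [0.49179249 0.33215463 0.046     ]
 [0.461349   0.31184204 0.046     ]
 [0.45159518 0.3236415  0.046     ]] [0.47164069 0.32811359 0.046     ]
stand orig [0.50992388 0.13453934 0.012     ] 0.14675510429834304 0.08279300174357448 10.35113885126776 8.686268010349778
stand screws [0.50962251 0.13454103 0.012     ] 0.12877557864404576 0.0664070978446348 10.073511475617275 10.064285368250793
pad [[0.50985232 0.13628827 0.074     ]]
kn [[0.5545329  0.16595727 0.082     ]
 [0.56220369 0.12483438 0.082     ]]
depth bow plate, table, pad 0.47571403 0.4573229 0.40772837
```

>>> servo_tool(commands=[9, -18, 38, 0, 0, 0, 9, -18, 38, 0, 0, 0, 9, -18, 38, 0, 0, 0, 9, -18, 38, 0, 0, 0, 8, -19, 36, 0, 0, 0, 0, 0, 0, 0, 0, -6, 0, 0, 0, 0, 0, -6, 0, 0, 0, 0, 0, -6.2, 0, 0, 0, 0, 0, 0])

```text
time_s: 4.75
tool_pos: [0.476, 0.3302, 0.1349]
tool_rot: [179.5, -0.1, 36.8]
force: [-0.0, 0.5, 0.2]
grip_width: 0.0599
```

```bash
python3 - <<'E'
from h import *
o=monitor.get_obs();print(o["time_s"],o["tool_pos"],o["tool_rot"],o["force"])
p,d=read_camera("wrist");cv2.imwrite("pics/w2.png",p[:,:,::-1]);np.savez("w2.npz",p=p,d=d,pos=o["tool_pos"],rot=o["tool_rot"])
E
```

```text
4.75 [0.47595899 0.33015702 0.13485364] [ 1.79516726e+02 -1.12805387e-01  3.68422808e+01] [-0.00767168  0.49127899  0.1696249 ]
```

View pics/w2.png

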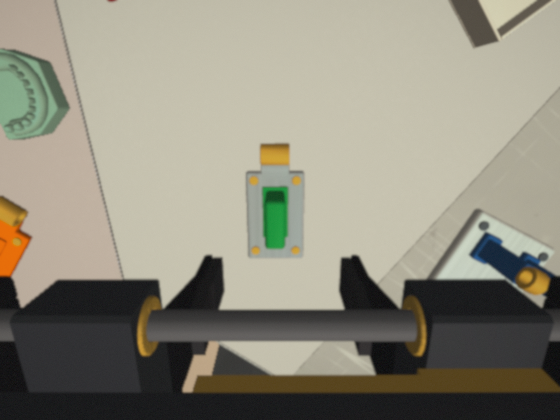

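The bow is square in view: plate corners at (248,172), (304,172), (304,257) and (247,257).

```bash
python3 - <<'E'
from h import *
w=np.load("w2.npz");o={"tool_pos":w["pos"],"tool_rot":w["rot"]}
yaw=lambda v:np.degrees(np.arctan2(v[1],v[0]))
cv2.imwrite("pics/w2b.png",cv2.resize(w["p"][135:265,235:315,::-1],None,fx=4.5,fy=4.5,interpolation=2))
for L in ([(248,172),(304,172),(304,257),(247,257)],[(255,181),(297,181),(296,251),(256,251)]):
    c=px2z("wrist",L,.008,o)
    v=(c[0]+c[1]-c[2]-c[3])/2;y=(c[0]+c[3]-c[1]-c[2])/2;u=v/np.linalg.norm(v)
    print("origin",c.mean(0)+.005*u,np.linalg.norm(v),np.linalg.norm(y),yaw(v),yaw(y)-90)
g=px2z("wrist",[(264.5,198),(286.5,198),(286,247),(265,247)],.046,o);print(g.mean(0))
R=Ro.from_euler("xyz",o["tool_rot"],degrees=True).as_matrix()
print("tool-frame bow origin", R.T@(np.array([.4715,.330,.015])-o["tool_pos"]))
E
```

```text
origin [0.47015476 0.33104586 0.008     ] 0.0778129218317665 0.049260110459744544 36.18054564228008 36.57414528942775
origin [0.46955097 0.33036548 0.008     ] 0.06422223828939101 0.03573668699578574 36.51122258169901 36.575519289312425
[0.47161657 0.33219597 0.046     ]
tool-frame bow origin [-0.0038986  -0.00355878  0.11982044]
```

View pics/w2b.png

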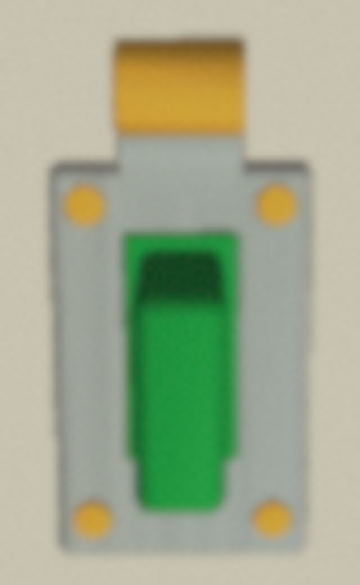

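```bash
python3 - <<'E'
from h import *
w=np.load("w2.npz");o={"tool_pos":w["pos"],"tool_rot":w["rot"]}
print(px2z("wrist",[(275.2,225)],.046,o))
R=Ro.from_euler("xyz",o["tool_rot"],degrees=True).as_matrix()
print("tool-frame bow origin", R.T@(np.array([.4700,.3305,.015])-o["tool_pos"]))
E
```

```text
[[0.47021416 0.33144675 0.046     ]]
tool-frame bow origin [-0.00479922 -0.00485829  0.11980771]
```

>>> servo_tool(commands=[-4.5, -5, 10, 0.5, 0, 0.3, 0, 0, 25, 0, 0, 0, 0, 0, 25, 0, 0, 0, 0, 0, 15, 0, 0, 0, 0, 0, 0, 0, 0, 0, 0, 0, 0, 0, 0, 0])

```text
time_s: 5.4
tool_pos: [0.4677, 0.3304, 0.058]
tool_rot: [-180.0, 0.1, 36.5]
force: [-0.2, 0.4, 0.2]
grip_width: 0.06
```

```bash
python3 - <<'E'
from h import *
o=monitor.get_obs();print(o["time_s"],o["tool_pos"],o["tool_rot"],o["force"])
p,d=read_camera("wrist");cv2.imwrite("pics/w3.png",p[:,:,::-1])
E
```

```text
5.4 [0.46765951 0.33044674 0.05797003] [-1.79973880e+02  7.80551463e-02  3.65296149e+01] [-0.20995272  0.41912458  0.24642376]
```

View pics/w3.png

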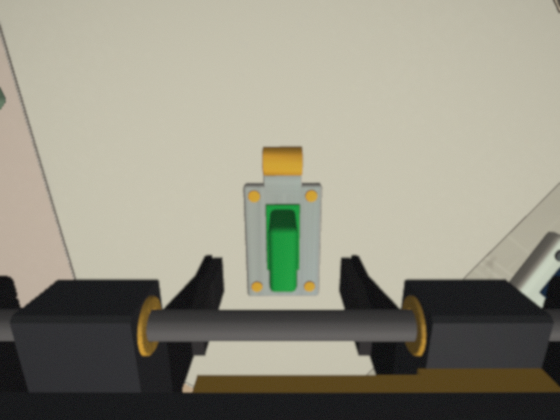

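```bash
python3 - <<'E'
from h import *
o=monitor.get_obs()
for L in ([(245.5,185),(321,185),(319,295),(247,295)],[(254,196.5),(311.5,196.5),(309,286.5),(257,286.5)]):
    c=px2z("wrist",L,.008,o)
    v=(c[0]+c[1]-c[2]-c[3])/2;y=(c[0]+c[3]-c[1]-c[2])/2;u=v/np.linalg.norm(v)
    og=c.mean(0)+.005*u
    R=Ro.from_euler("xyz",o["tool_rot"],degrees=True).as_matrix()
    print(og,np.linalg.norm(v),np.linalg.norm(y),np.degrees(np.arctan2(v[1],v[0])),R.T@(og-o["tool_pos"]))
E
```

```text
[0.47014611 0.33164504 0.008     ] 0.07795447563266023 0.04850442256312315 36.44636639608468 [0.00212731 0.00055404 0.05061996]
[0.46972127 0.33155587 0.008     ] 0.06390078244349007 0.03599168992497168 36.70201825133955 [0.00173288 0.00037274 0.05062   ]
```

Shift about 2 mm in x, go down 43 mm, then close gently.

>>> servo_tool(commands=[2, 0.5, 15, 0, 0, 0, 0, 0, 15, 0, 0, 0, 0, 0, 12, 0, 0, 0, 0, 0, 0, 0, 0, 0, 0, 0, 0, 0, 0, 0])

```text
time_s: 5.95
tool_pos: [0.4689, 0.3307, 0.0149]
tool_rot: [-180.0, 0.2, 36.6]
force: [0.8, -0.4, 0.5]
grip_width: 0.0602
```

>>> servo_tool(commands=[0, 0, 0, 0, 0, 0, 0, 0, 0, 0, 0, 0, 0, 0, 0, 0, 0, 0, 0, 0, 0, 0, 0, 0, 0, 0, 0, 0, 0, 0, 0, 0, 0, 0, 0, 0, 0, 0, 0, 0, 0, 0], jaw=5, newtons=25)

```text
time_s: 6.65
tool_pos: [0.4694, 0.3308, 0.0156]
tool_rot: [-180.0, 0.1, 36.6]
force: [0.1, -0.3, 0.5]
grip_width: 0.0154
```

>>> servo_tool(commands=[0, 0, -5, 0, 0, 0, 0, 0, -15, 0, 0, 0, 0, 0, -25, 0, 0, 0, 0, 0, -35, 0, 0, 0, 0, 0, -40, 0, 0, 0, 0, 0, -35, 0, 0, 0, 0, 0, 0, 0, 0, 0, 0, 0, 0, 0, 0, 0])

```text
time_s: 7.45
tool_pos: [0.47, 0.3313, 0.1721]
tool_rot: [180.0, -0.0, 36.6]
force: [-0.6, -0.3, -1.8]
grip_width: 0.0158
```

```bash
python3 - <<'E'
from h import *
o=monitor.get_obs();print(o["time_s"],o["tool_pos"],o["tool_rot"],o["force"],o["grip_width"])
p,d=read_camera("wrist");cv2.imwrite("pics/w4.png",p[:,:,::-1]);np.savez("w4.npz",p=p,d=d,pos=o["tool_pos"],rot=o["tool_rot"])
E
```

```text
7.45 [0.46995102 0.33134376 0.17208259] [ 1.79961876e+02 -3.86171551e-02  3.65664513e+01] [-0.61802031 -0.29809026 -1.79078292] 0.015776692378508993
```

View pics/w4.png

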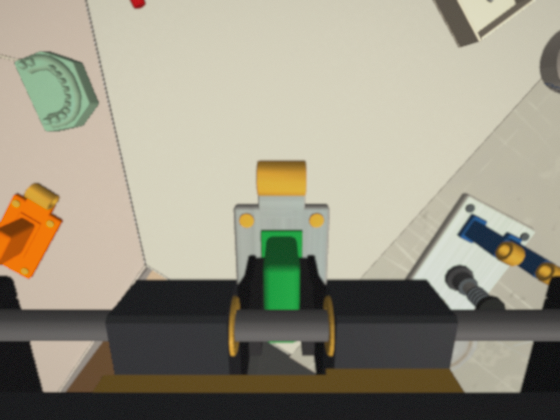

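```bash
python3 - <<'E'
from h import *
w=np.load("w4.npz");o={"tool_pos":w["pos"],"tool_rot":w["rot"]}
cv2.imwrite("pics/w4b.png",cv2.resize(w["p"][150:300,220:345,::-1],None,fx=4,fy=4,interpolation=2))
R=Ro.from_euler("xyz",o["tool_rot"],degrees=True).as_matrix();T=o["tool_pos"]
zu=T[2]-.0153
for L,z in (([(234.5,206),(329,206)],.008),([(247,220),(316.5,220)],.008),([(257.5,161),(306,161)],.013)):
    print((R.T@(px2z("wrist",L,zu+z,o)-T).T).T*1000)
E
```

```text
[[ 35.31583519 -24.42540067   7.30755365]
 [ 35.22058933  23.48760877   7.33937023]]
[[ 27.81028293 -18.32401916   7.30655472]
 [ 27.73528794  17.36710467   7.33025264]]
[[ 58.94636519 -11.9382493    2.33178711]
 [ 58.9087088   10.98942979   2.34701755]]
```

View pics/w4b.png

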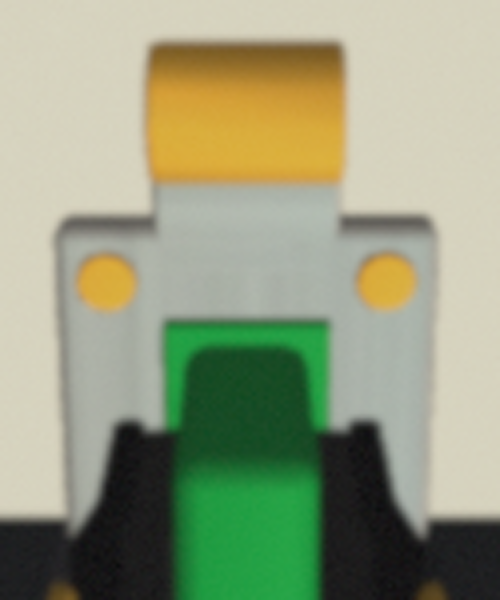

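```bash
python3 - <<'E'
from h import *
P=[]
for n in("side","top"):
    d=np.load(f"{n}0.npy");i,R,t=RT(n)
    v,u=np.nonzero(d>0);uv=np.c_[u,v].astype(float)
    q=cv2.undistortPoints(uv.reshape(-1,1,2),i["camera_matrix"],dist(i))[:,0]
    z=d[v,u];X=(np.c_[q*z[:,None],z]-t)@R;P.append(X)
X=np.vstack(P)
s=np.array([.51,.1355]);a=np.radians(10);
D=X[:,:2]-s;bx=D@[np.cos(a),np.sin(a)];by=D@[-np.sin(a),np.cos(a)]
for z0 in(.1,.15,.2,.25,.3,.35,.4):
    m=(X[:,2]>z0)&(X[:,2]<z0+.05)&(abs(bx)<.3)&(abs(by)<.3)
    g=np.hypot(np.maximum(abs(bx)-.038,0),np.maximum(abs(by)-.095,0))
    if m.any():
        k=np.where(m)[0][g[m].argmin()];print(z0,m.sum(),g[k].round(3),X[k].round(3),bx[k].round(3),by[k].round(3))
E
```

```text
0.1 615 0.155 [ 0.439 -0.111  0.146] -0.113 -0.23
0.15 1291 0.134 [0.688 0.113 0.199] 0.172 -0.053
0.2 1808 0.062 [0.625 0.057 0.248] 0.1 -0.097
0.25 2113 0.033 [0.586 0.023 0.28 ] 0.055 -0.124
0.3 2400 0.036 [0.59  0.024 0.311] 0.06 -0.123
0.35 2475 0.058 [ 0.56  -0.011  0.35 ] 0.024 -0.153
0.4 1861 0.104 [ 0.489 -0.069  0.402] -0.057 -0.198
```

Clear by about 33 mm of the microscope arm. I'll turn first, then move over.

>>> servo_tool(commands=[0, 0, 0, 0, 0, 5, 0, 0, 0, 0, 0, 6, 0, 0, 0, 0, 0, 6, 0, 0, 0, 0, 0, 5.5, 0, 0, 0, 0, 0, 4, 0, 0, 0, 0, 0, 0])

```text
time_s: 8.1
tool_pos: [0.4686, 0.3302, 0.1688]
tool_rot: [179.9, 0.3, 10.1]
force: [0.4, -0.2, -2.3]
grip_width: 0.0163
```

>>> servo_tool(commands=[1, 25, 0, 0, 0, 0, 1, 40, 0, 0, 0, 0, 1, 45, 0, 0, 0, 0, 1, 40, 0, 0, 0, 0, 1, 30, 0, 0, 0, 0, 1, 19, 0, 0, 0, 0, 0, 0, 0, 0, 0, 0, 0, 0, 0, 0, 0, 0])

```text
time_s: 8.9
tool_pos: [0.5096, 0.1365, 0.1699]
tool_rot: [-180.0, 0.2, 10.1]
force: [-0.6, 0.6, -1.9]
grip_width: 0.0155
```

```bash
python3 - <<'E'
from h import *
o=monitor.get_obs();print(o["time_s"],o["tool_pos"],o["tool_rot"],o["force"],o["grip_width"])
p,d=read_camera("wrist");cv2.imwrite("pics/w5.png",p[:,:,::-1]);np.savez("w5.npz",p=p,d=d,pos=o["tool_pos"],rot=o["tool_rot"])
cv2.imwrite("pics/w5b.png",cv2.resize(p[130:280,190:380,::-1],None,fx=4,fy=4,interpolation=2))
E
```

```text
8.9 [0.50962329 0.13650173 0.16994224] [-1.79986627e+02  1.76633382e-01  1.00979278e+01] [-0.60427156  0.56640655 -1.86977764] 0.015539765256040268
```

View pics/w5.png

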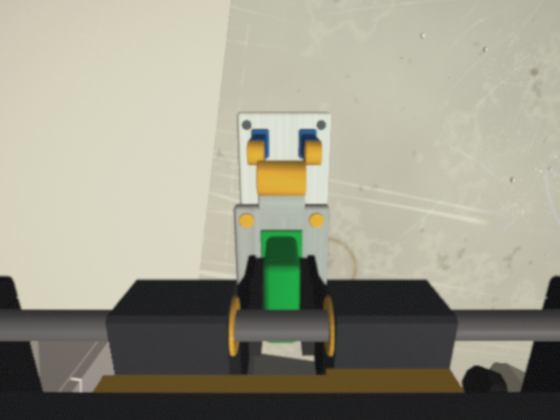

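View pics/w5b.png

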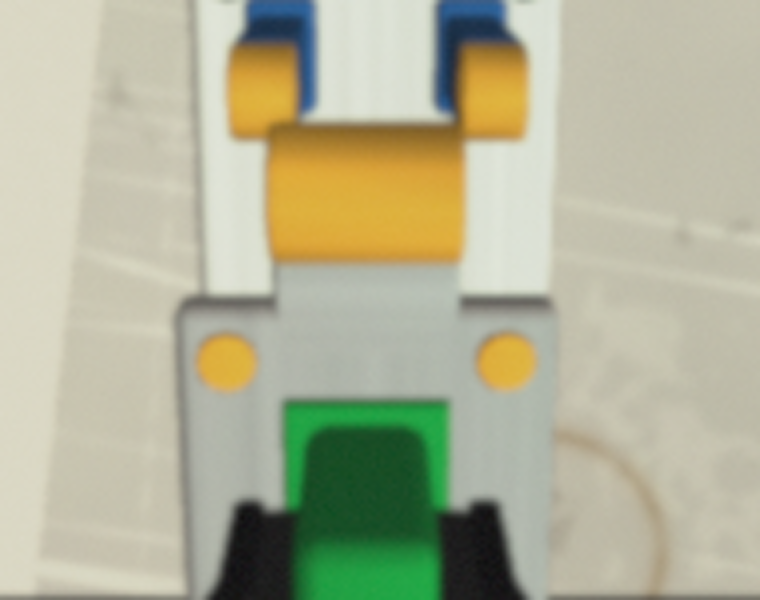

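```bash
cat > meas.py <<'E'
from h import *
from scipy.optimize import least_squares
th=np.linspace(0,2*np.pi,73)
def cyl(xc,yc,z,L,yaw,ends):
    # world points of tube rims
    c,s=np.cos(yaw),np.sin(yaw);out=[]
    for e in ends:
        lx=xc[0]; 
        px=9e-3*np.cos(th);pz=z+9e-3*np.sin(th)
        out.append(np.c_[lx+c*px-s*e, xc[1]+s*px+c*e, pz])
    return out
def edges(c,z,yaw,ylo,yhi,o):
    """left col, right col, top row, bottom row of a tube; centre c (world xy)"""
    rims=cyl(c,None,z,None,yaw,(yhi,ylo))
    q=[proj("wrist",r,o) for r in rims]; a=np.vstack(q)
    # columns taken from upper (visible) half of the rims
    return np.array([q[0][:,0].min(),q[1][:,0].max(),a[:,1].min(),a[:,1].max()])
E
python3 - <<'E'
from meas import *
w=np.load("w5.npz");o={"tool_pos":w["pos"],"tool_rot":w["rot"]}
R=Ro.from_euler("xyz",o["tool_rot"],degrees=True).as_matrix();T=o["tool_pos"]
tf=lambda X:(R.T@(np.atleast_2d(X)-T).T).T*1000
yw=np.radians(o["tool_rot"][2])
# stand knuckles
def rs(p):
    l=edges(p,.075,yw,.015,.027,o);r=edges(p,.075,yw,-.027,-.015,o)
    return [l[0]-247.2,r[1]-321.7,l[2]-140.5,l[3]-164.5,r[2]-140.5,r[3]-164.5]
s=least_squares(rs,[.56,.145]);print("stand eye tool",tf([*s.x,.075]),np.round(s.fun,1))
zb=T[2]-.0153+.009
def rb(p):
    l=edges(p,zb,yw,-.012,.012,o);return [l[0]-256.7,l[1]-306.2,l[2]-160.7]
b=least_squares(rb,[.56,.145]);print("bow eye tool",tf([*b.x,zb]),np.round(b.fun,1))
print("base corners",tf(px2z("wrist",[(238,112),(330,112)],.012,o)),"screws",tf(px2z("wrist",[(246.5,125),(321.5,125)],.012,o)))
E
```

```text
stand eye tool [[49.80168962  1.37207811 94.78884008]] [-1.   1.  -0.4  0.6 -0.5  0.5]
bow eye tool [[48.90898321 -0.93611528  6.14946984]] [-1.  1.  0.]
base corners [[ 76.78689435 -38.83588192 157.7153349 ]
 [ 76.68677113  42.1830274  157.69673301]] screws [[ 65.65127185 -31.70225291 157.74799924]
 [ 65.56576138  35.07194193 157.73267714]]
```

>>> servo_tool(commands=[0.5, 1, 15, 0, 0, 0, 0, 1, 20, 0, 0, 0, 0, 0, 18, 0, 0, 0, 0, 0, 9, 0, 0, 0, 0, 0, 0, 0, 0, 0, 0, 0, 0, 0, 0, 0])

```text
time_s: 9.55
tool_pos: [0.5111, 0.1349, 0.1088]
tool_rot: [180.0, 0.1, 10.1]
force: [0.8, -0.4, -2.0]
grip_width: 0.0154
```

```bash
python3 - <<'E'
from h import *
o=monitor.get_obs();print(o["time_s"],o["tool_pos"],o["tool_rot"],o["force"],o["grip_width"])
p,d=read_camera("wrist");np.savez("w6.npz",p=p,d=d,pos=o["tool_pos"],rot=o["tool_rot"])
cv2.imwrite("pics/w6b.png",cv2.resize(p[130:280,190:380,::-1],None,fx=4,fy=4,interpolation=2))
p,d=read_camera("side");cv2.imwrite("pics/s6.png",cv2.resize(p[130:270,250:390,::-1],None,fx=4,fy=4,interpolation=2))
E
```

```text
9.55 [0.51106311 0.1348851  0.10878773] [1.79983453e+02 8.26787322e-02 1.01254999e+01] [ 0.84494178 -0.4091008  -1.99541322] 0.015437192296894857
```

View pics/w6b.png

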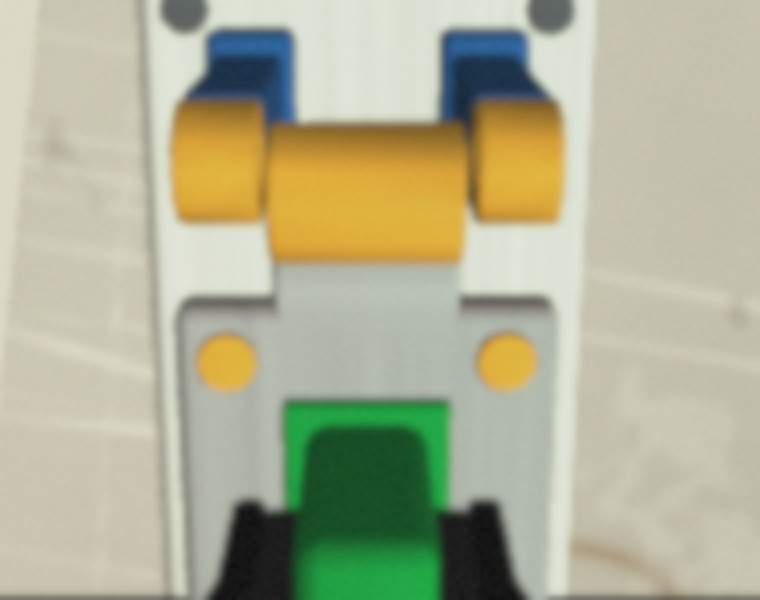

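View pics/s6.png

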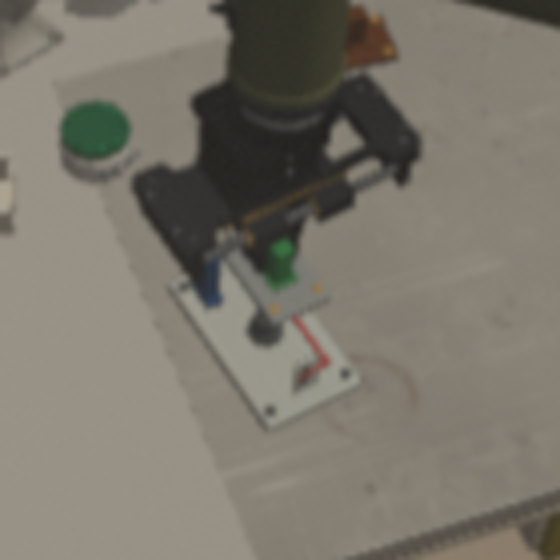

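```bash
cat >> meas.py <<'E'
def fit(o,S,B,zoff=.0153):
    """S: left outer col,right outer col,top row,bottom row; B: left,right,top row"""
    R=Ro.from_euler("xyz",o["tool_rot"],degrees=True).as_matrix();T=o["tool_pos"]
    tf=lambda X:R.T@(np.array(X)-T)*1000
    yw=np.radians(o["tool_rot"][2]);zb=T[2]-zoff+.009
    def rs(p):
        l=edges(p,.075,yw,.015,.027,o);r=edges(p,.075,yw,-.027,-.015,o)
        return [l[0]-S[0],r[1]-S[1],(l[2]+r[2])/2-S[2],(l[3]+r[3])/2-S[3]]
    def rb(p):
        l=edges(p,zb,yw,-.012,.012,o);return [l[0]-B[0],l[1]-B[1],l[2]-B[2]]
    s=least_squares(rs,T[:2]+.05);b=least_squares(rb,T[:2]+.05)
    print("stand",tf([*s.x,.075]).round(1),s.fun.round(1),"bow",tf([*b.x,zb]).round(1),b.fun.round(1))
E
python3 - <<'E'
from meas import *
w=np.load("w6.npz");o={"tool_pos":w["pos"],"tool_rot":w["rot"]}
c=lambda x:190+x/4-.4
r=lambda y:130+y/4-.4
fit(o,[c(171),c(563),r(98),r(223)],[c(267),c(465),r(122)])
E
```

```text
stand [48.4 -0.9 33.7] [-0.9  0.9 -0.3  0.4] bow [49.2 -1.1  6.2] [-1.  1.  0.]
```

>>> servo_tool(commands=[-0.8, 0, 4, 0, 0, 0, 0, 0, 6, 0, 0, 0, 0, 0, 4, 0, 0, 0, 0, 0, 0, 0, 0, 0, 0, 0, 0, 0, 0, 0])

```text
time_s: 10.15
tool_pos: [0.5101, 0.1339, 0.0945]
tool_rot: [180.0, 0.1, 10.1]
force: [0.8, -0.3, -1.2]
grip_width: 0.0162
```

```bash
python3 - <<'E'
from h import *
o=monitor.get_obs();print(o["time_s"],o["tool_pos"],o["tool_rot"],o["force"],o["grip_width"])
p,d=read_camera("wrist");np.savez("w7.npz",p=p,d=d,pos=o["tool_pos"],rot=o["tool_rot"])
cv2.imwrite("pics/w7b.png",cv2.resize(p[130:280,190:380,::-1],None,fx=4,fy=4,interpolation=2))
E
```

```text
10.15 [0.51011753 0.13394321 0.09451021] [1.79965186e+02 1.10579741e-01 1.00546991e+01] [ 0.75368418 -0.27493681 -1.19335178] 0.016169495216621563
```

View pics/w7b.png

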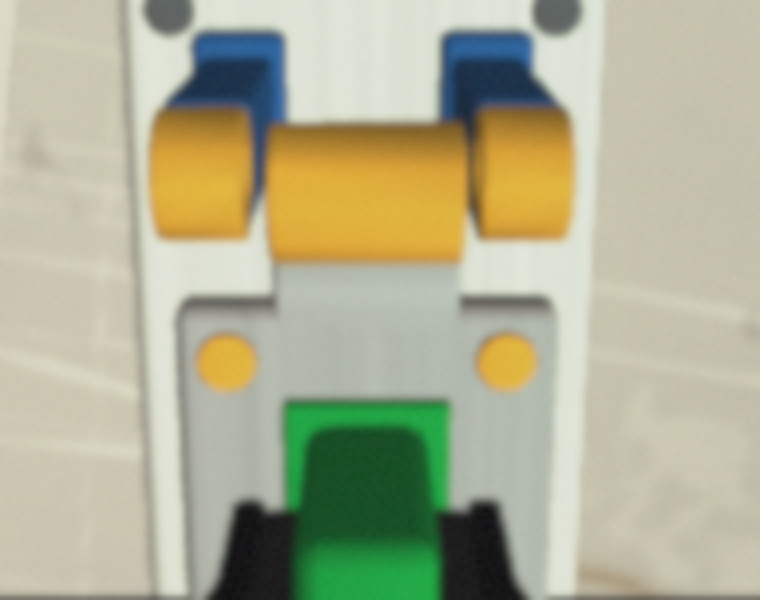

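```bash
python3 - <<'E'
from meas import *
w=np.load("w7.npz");o={"tool_pos":w["pos"],"tool_rot":w["rot"]}
c=lambda x:190+x/4-.4
r=lambda y:130+y/4-.4
fit(o,[c(149),c(575),r(105),r(240)],[c(267),c(465),r(122)])
E
```

```text
stand [49.5 -1.6 19.4] [-0.6  0.6 -0.3  0.4] bow [49.2 -1.1  6.2] [-1.  1.  0.]
```

>>> servo_tool(commands=[0, -0.5, 2, 0, 0, 0, 0, 0, 2, 0, 0, 0, 0, 0, 2, 0, 0, 0, 0, 0, 2, 0, 0, 0, 0, 0, 2, 0, 0, 0, 0, 0, 0, 0, 0, 0, 0, 0, 0, 0, 0, 0])

```text
time_s: 10.9
tool_pos: [0.5104, 0.1347, 0.0849]
tool_rot: [180.0, 0.1, 10.1]
force: [0.3, 0.4, 1.5]
grip_width: 0.016
```

```bash
python3 - <<'E'
from h import *
o=monitor.get_obs();print(o["time_s"],o["tool_pos"],o["tool_rot"],o["force"],o["grip_width"])
p,d=read_camera("wrist");np.savez("w8.npz",p=p,d=d,pos=o["tool_pos"],rot=o["tool_rot"])
cv2.imwrite("pics/w8b.png",cv2.resize(p[130:280,190:380,::-1],None,fx=4,fy=4,interpolation=2))
E
```

```text
10.9 [0.51035782 0.13465345 0.08492642] [1.79969194e+02 6.24043484e-02 1.00640762e+01] [0.25043546 0.42037693 1.54714374] 0.01601358326369969
```

View pics/w8b.png

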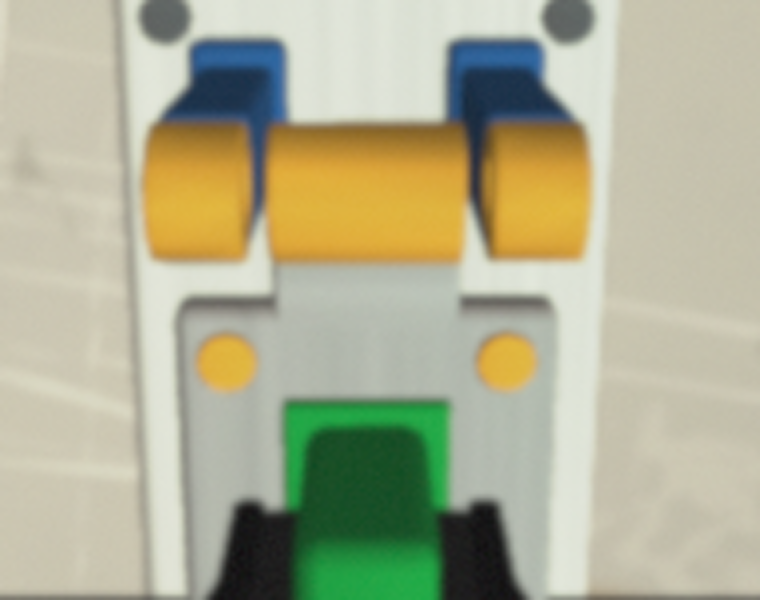

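```bash
python3 - <<'E'
from meas import *
w=np.load("w8.npz");o={"tool_pos":w["pos"],"tool_rot":w["rot"]}
c=lambda x:190+x/4-.4
r=lambda y:130+y/4-.4
fit(o,[c(144),c(590),r(122),r(262)],[c(267),c(465),r(122)])
i,R,t=RT("wrist",o)
def cloud(d):
    v,u=np.mgrid[0:420,0:560]
    q=cv2.undistortPoints(np.c_[u.ravel(),v.ravel()].astype(float).reshape(-1,1,2),i["camera_matrix"],dist(i))[:,0]
    z=d.ravel();return ((np.c_[q*z[:,None],z]-t)@R).reshape(420,560,3)
X=cloud(w["d"])
Rt=Ro.from_euler("xyz",o["tool_rot"],degrees=True).as_matrix()
for n,(a,b) in dict(L=(230,249),B=(262,301),Rr=(315,333)).items():
    Q=X[162:192,a:b]; P=(Q-o["tool_pos"])@Rt*1000
    zz=Q[...,2]*1000
    # circle fit in tool x / world z, radius 9
    px=P[...,0].ravel();pz=zz.ravel();k=(pz>60)&(pz<110)
    f=least_squares(lambda p:np.hypot(px[k]-p[0],pz[k]-p[1])-9,[50,75],loss="soft_l1",f_scale=.5)
    print(n,k.sum(),"x,z",f.x.round(2),np.sqrt(np.mean(f.fun**2)).round(2),np.percentile(zz,98).round(1))
for nm,(u,v) in dict(plate=(250,240),plate2=(310,245),scrL=(247,220)).items(): print(nm,X[v-2:v+3,u-2:u+3,2].mean()*1000)
for a in(225,330): print("base",np.median(X[230:270,227:232,2])*1000,np.median(X[200:260,333:338,2])*1000)
E
```

```text
stand [48.9 -1.   9.9] [-1.   1.  -0.5  0.6] bow [49.2 -1.1  6.2] [-1.  1.  0.]
L 567 x,z [48.7  75.18] 0.59 85.2
B 1165 x,z [48.9  76.88] 0.56 86.9
Rr 537 x,z [48.65 75.28] 0.58 85.2
plate 76.09691663768386
plate2 75.92553912994691
scrL 77.9504681338662
base 12.145837691176757 12.302964287004237
base 12.145837691176757 12.302964287004237
```

Depth circle fits put the bow knuckle 1.65 mm above the stand's, with x within 0.25 mm and y within 0.1 mm. I'll lower by the rest.

>>> servo_tool(commands=[-0.2, 0, 0.8, 0, 0, 0, 0, 0, 0.9, 0, 0, 0, 0, 0, 0, 0, 0, 0, 0, 0, 0, 0, 0, 0, 0, 0, 0, 0, 0, 0])

```text
time_s: 11.45
tool_pos: [0.5103, 0.1346, 0.0832]
tool_rot: [180.0, 0.0, 10.1]
force: [1.9, 1.3, 2.6]
grip_width: 0.0158
```

```bash
cat > chk.py <<'E'
from meas import *
import sys
o=monitor.get_obs();print(o["time_s"],o["tool_pos"],o["tool_rot"],o["force"],o["grip_width"])
p,d=read_camera("wrist");cv2.imwrite(f"pics/{sys.argv[1]}.png",cv2.resize(p[130:280,190:380,::-1],None,fx=4,fy=4,interpolation=2))
i,R,t=RT("wrist",o)
v,u=np.mgrid[0:420,0:560]
q=cv2.undistortPoints(np.c_[u.ravel(),v.ravel()].astype(float).reshape(-1,1,2),i["camera_matrix"],dist(i))[:,0]
z=d.ravel();X=((np.c_[q*z[:,None],z]-t)@R).reshape(420,560,3)
Rt=Ro.from_euler("xyz",o["tool_rot"],degrees=True).as_matrix()
for n,(a,b) in dict(L=(230,249),B=(262,301),Rr=(315,333),Bl=(262,272),Br=(291,301)).items():
    Q=X[162:192,a:b]; P=(Q-o["tool_pos"])@Rt*1000
    px=P[...,0].ravel();pz=Q[...,2].ravel()*1000;k=(pz>60)&(pz<110)
    f=least_squares(lambda s:np.hypot(px[k]-s[0],pz[k]-s[1])-9,[50,75],loss="soft_l1",f_scale=.5)
    print(n,k.sum(),"x,z",f.x.round(2))
p,d=read_camera("side");cv2.imwrite(f"pics/{sys.argv[1]}s.png",cv2.resize(p[160:260,270:370,::-1],None,fx=6,fy=6,interpolation=2))
E
python3 chk.py w9
```

```text
11.45 [0.51027569 0.13462312 0.08321907] [1.79971330e+02 4.12244039e-02 1.00615442e+01] [1.93712719 1.27240181 2.58750513] 0.015757817812173874
L 569 x,z [48.71 75.22]
B 1162 x,z [48.83 75.22]
Rr 538 x,z [48.71 75.23]
Bl 299 x,z [48.89 75.15]
Br 298 x,z [48.73 75.25]
```

View pics/w9.png

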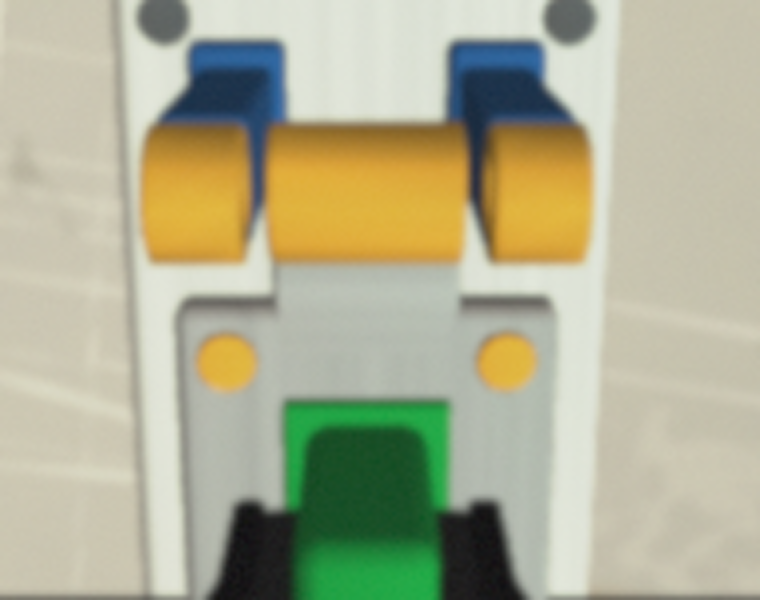

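View pics/w9s.png

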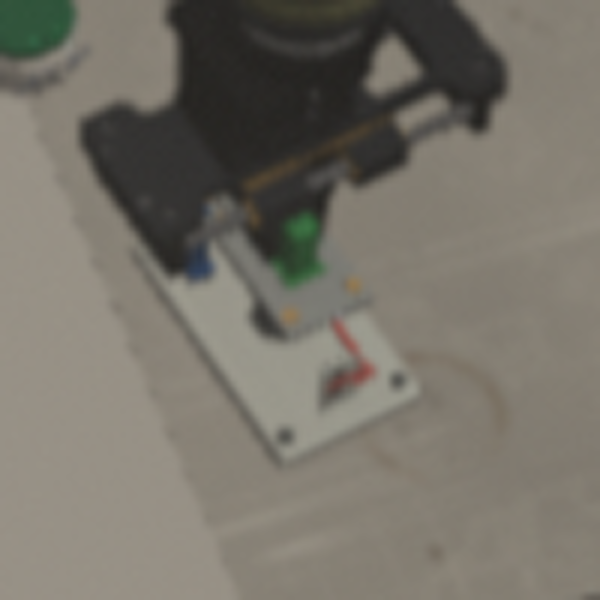

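Aligned. I'll hold for half a second and check that it stays steady.

>>> servo_tool(commands=[0, 0, 0, 0, 0, 0, 0, 0, 0, 0, 0, 0, 0, 0, 0, 0, 0, 0, 0, 0, 0, 0, 0, 0, 0, 0, 0, 0, 0, 0])

```text
time_s: 12.05
tool_pos: [0.51, 0.1345, 0.083]
tool_rot: [180.0, 0.1, 10.1]
force: [1.9, 1.0, 2.8]
grip_width: 0.0161
```

```bash
python3 chk.py w10
```

```text
12.05 [0.51002783 0.13446364 0.08304369] [1.79964307e+02 7.86624429e-02 1.00569210e+01] [1.85561766 1.00213457 2.75917598] 0.01608908761838151
L 570 x,z [49.03 75.21]
B 1165 x,z [48.91 75.01]
Rr 539 x,z [48.95 75.26]
Bl 298 x,z [48.91 74.97]
Br 299 x,z [48.91 75.09]
```

Still in line within about 0.3 mm, and steady. I'm handing the job in.

```bash
python3 -c "
from cell import env;print(env.sign_off())"
```

```text
the job is handed in; nothing more can be done
None
```

I picked up the steel bow by its green grip, leaving the orange and brown look-alikes alone. I carried it to the stand, lowered its knuckle between the two brass knuckles and pressed the gauge foot down. The job was handed in at about 12 s, still gripping the bow.

- **Alignment:** the last wrist-camera depth fits put the bow's hole axis within about 0.1 mm fore-aft and 0.2 mm in height of the stand's. The last sideways measurement, taken about 2 mm higher, was about 0.1 mm off. The tilt was well under 0.1 rad.
- **Steadiness:** the pose stayed within 0.3 mm over the half-second hold before hand-in.
- **Force:** the gauge pushed up with about 4.5 N by the wrist sensor, against 3.75 N expected at the mark. The sensor is noisy, and it also showed a sideways force of about 2 N at the end, so I relied on the camera for height.
- **Not confirmed:** no picture resolved the gauge pointer at its red mark. I inferred the 8 mm from the matching knuckle heights. The height worked out from the grip alone had disagreed with the camera by about 2 mm.
- **Bystanders:** none were touched as far as the pictures show. I did not measure their positions again at the end.

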